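# Click the tumbler dial on one notch and start it

## Task

Get the bead tumbler going: with a fingertip on the knurled dial on its front deck, turn the dial clockwise (seen from above) by friction until it clicks into the next notch, the middle one of three, without running past it. Then press the round start button on the same deck all the way in and let it come back out. Use the fingertips only, and do not pick up or push away any of the loose things around the machine.

Things in the scene. Friction and masses are not known exactly. Their poses are not given: they have to be found in the camera images.
- tumbler: Green cast bead tumbler, bolted down. Origin on the table under the back edge of its control deck; x points from the deck (nearest the robot) to the drum, y left to the crank side, z up. Deck: box from x = -190 to 0 mm, y = -170 to 170, top 55 mm above the table. On it: the dial (axis at x = -110, y = 65 mm) and the start button (axis at x = -120, y = -90 mm).
- drum_top (a point): Top of the drum (164 mm diameter, 200 mm long along the tumbler's y), 227 mm above the table; a hatch on it reaches 233 mm. In the tumbler's frame it spans x = 18 to 182 mm; its base below is 290 mm wide and ends at x = 200. The crank handle reaches y = 220 mm at x = 165, 95 mm high.
- dial_top (a point): Centre of the flat top of the knurled steel dial (friction about 0.9), on its vertical axis: diameter 104 mm, 20 mm high, top 81 mm above the table; too wide to pinch. A dark pointer line runs from the middle to the rim; this point's x axis lies along it, z up. The top turns by friction under a fingertip pressed on it 30 to 40 mm from the axis and moved along the circle.
- dial_seat (a joint): How far the dial is pressed down on its spring, in m: 0 up, 0.006 bottomed. It starts to yield at about 2 N and takes 1.5 N more per mm (about 11 N at the bottom). 3 to 5 mm (6 to 10 N) grips well enough to turn the dial.
- dial (a joint): Turn of the dial in rad, growing clockwise seen from above. Notches at 0 (the start, give or take 0.1), 0.6 and 1.2; stops at -0.12 and 1.32. Leaving a notch takes about 0.06 N m; beyond the crests (0.3 and 0.9 rad) it is drawn on into the next notch and stays there.
- mid_stud (a point): The middle of three small steel studs on the deck round the dial, 66 mm from its axis, one per notch: the pointer points at it in the middle notch. In the tumbler's frame the studs stand at 124 (first notch), 90 (middle, towards +y) and 56 degrees (last) from +x towards +y, seen from the dial's axis.
- start (a joint): Travel of the start button in m: 0 out, 0.006 fully in (5 N). It springs back when let go.
- start_top (a point): Centre of the top of the start button, a plain aluminium disc 30 mm across in a dark housing on the deck, to the right of the dial; pressed straight down.
- cup: Bystander, loose: bronze sorting cup, 68 mm across, 60 mm high, to the left of the deck. Origin under its centre.
- stone: Bystander, loose: round river-stone burnisher, 42 mm across, 20 mm high, lying on the deck between dial and button, towards the drum. Origin under its centre.
- pliers: Bystander, loose: steel round-nose pliers 140 mm long, 10 mm high, on the table before the deck. Origin under the pivot.
- pot: Bystander, loose: lidded pewter pot of bone beads, 92 mm across, 77 mm high, to the right of the deck. Origin under its centre.
- brush: Bystander, loose: brush 140 mm long, on the table before the deck. Origin under its middle.
- collar: Bystander, loose: steel ring 50 mm across, 12 mm high, left of the deck's front. Origin under its centre.
- jar: Bystander, loose: glass jar 56 mm across, 75 mm high, right of the deck's front, nearer the robot than the pot. Origin under its centre.

How it is judged:
On the way, in this order (a step that is already met when the one before it is completed fails the run):
1. the dial is in the middle notch (value of joint dial between 0.47 and 0.73 rad), for 0.2 s.
2. the start button is pressed all the way in (value of joint start above 0.0045 m), for 0.04 s.
At the end, for the whole second after the job is handed in: the dial rests in the middle notch (0.6 rad, within 0.12), and the start button, having been pressed after that, is back out (less than 1.5 mm in) (value of joint dial between 0.48 and 0.72 rad and velocity of joint dial between -0.1 and 0.1 rad/s and value of joint start below 0.0015 m); the robot touches nothing.
It fails at once if the dial is turned past the middle notch (beyond 0.9 rad) (value of joint dial above 0.9 rad).
It fails at once if the start button is pressed while the dial is not in the middle notch (value of joint start above 0.003 m and (value of joint dial below 0.4 rad or value of joint dial above 0.8 rad)).
It fails at once if a loose thing is lifted, carried or pushed more than 20 mm (distance of any of cup, stone, pliers, pot, brush, collar, jar from where it was at the start of the episode above 0.02 m).
It also fails if it takes over 64 s, if anything falls off the work surface, if the arm or the gripper's body presses on something with over 40 N, if the wrist force passes 120 N, or if a joint passes its speed limit or range.

## Robot

A 7-joint arm with a two-finger parallel gripper is mounted at the origin on the work surface. World frame = base frame: x ahead of the robot, y to its left, z up, the work surface at z = 0. Lengths are in m, angles in rad, forces in N, time in s.
With the tool pointing down it reaches from about 0.4 to 0.875 m from the base axis. Payload 4.4 kg.
Tool frame: the origin (TCP) lies midway between the tips of the shut fingers; the grasp point (between the pads) lies robot.pinch_z behind it (robot.pinch_z is the distance from the TCP to the grasp point, in m); z points along the fingers, y is the line along which they close (so a half turn about z gives the same grasp; the last joint's range is limited). The gripper opens to 85 mm and grips with 20 to 120 N. Pads are 22 mm wide; open, the fingers measure 114 mm over their backs; the gripper's body (76 mm by 85 mm) begins 54 mm behind the grasp point. The pads swing forward as they close: fully open they stand 13 mm farther back than shut.
Start: joints at [1.265, 0.628, 0.038, 1.517, -0.027, 0.996, -0.02], TCP at [0.154, -0.631, 0.231] pointing down, gripper open.
Joint ranges: [-3.06, 3.06], [-0.37, 2.12], [-1.25, 1.32], [0.18, 2.47], [-1.1, 4.24], [0.23, 1.98], [-2.94, 2.94]. Speed limits (rad/s): [2.57, 2.57, 3.14, 3.14, 3.14, 3.14, 3.14].

## Interface

Orientations are given as a 3x3 rotation matrix whose columns are the frame's x, y, z axes.
In Python, from plant import robot gives the robot as it stands.
- The arm moves only by the tool carry_out, never from a script. Its argument "deltas" is a list of rows, each an object with "dp": the shift along the world's x, y, z in units of 50 mm (1.0 is 50 mm), a list of three; "rotation": the turn, a rotation vector about the world's x, y, z in units of 8 degrees (1.0 is 8 degrees), a list of three; "hand": the finger opening in mm, from 0 to 85.4. In form: [{"dp": [tx, ty, tz], "rotation": [rx, ry, rz], "hand": hand}, ...]. A call has 1 to 12 rows; each row shifts and turns the commanded pose from where the row before left it; what a row does not reach is not made up. A row lasts 1/8 s, in which the tool goes at most 62.5 mm and 10.7 degrees, less where a joint would pass 70% of its speed; a pose out of reach is approached as far as the arm can. A call is refused whole if a number of a shift passes 1 or a number of a turn 1, either way. A call with a gripper value outside its range is refused whole. The fingers move at their own pace and stop on an object; the grip force is fixed at half the most. Time passes only in rows, so rows that do not move let the fingers close. It gives the time, the measured TCP pose, the force, the opening and the grip force at its end, in the units of the state.
- robot.sense(): the state, without advancing time (a new reading comes with each control period).
- robot.grab_frame(name): name is "side" or "top"; returns a dict with "img" (420x560x3 uint8, red, green, blue), "fovy" (degrees; the focal length in pixels is half the picture's height over the tangent of half this angle, whatever the lens; pixels are square), "cx", "cy" (the principal point, pixels), "R" (3x3) and "t" (3): a world point X has camera coordinates R X + t. Camera axes: x right, y down, z forward; pixel columns grow to the right and rows downward; lengths in m; the calibration is good to about 2 mm. A picture is of the moment at which its call begins. There is no depth.
- robot.hand_in(): hands the job in; it is judged then, once.
Trained networks look in the newest picture that a camera, given by its name, has taken for a name from the list of things; names that differ only in an ending like _2 or _b are one class to them, and where a whole thing is asked for, a point or a joint stands for the part that bears it (a point fixed in the world has none). Each returns a list of dicts, best first, with "p" (0 to 1); they miss things now and then, are a little off and sometimes report something else, mostly with a low value. They report only what shows in the picture. A call takes as long as a camera call.
- robot.spot_in(camera, label): "centre" ([row, column] in pixels, amid what is visible of it).
The state is a dict: "t": time; "joints": joint angles; "joint_velocities": joint speeds; "tau": joint torques, N m; "position": TCP position; "tool_rot": TCP orientation; "contact_force": force on the tool from outside, world axes, zero at the start; "ft_torque": the same for the moment, N m; "width": finger opening in m; "grip_force": force on a finger pad.
Only numpy, scipy, OpenCV 4.12 (cv2) and the standard library are available. Lean on these libraries where they do the work, as an engineer would, in place of code of your own. Each camera call takes 0.05 s, during which the arm holds its last target. There are 200 camera calls.

## Working session

There is one attempt and no reset: what is moved stays moved. The work goes in short steps, Python scripts to look and compute and a tool call to move; the robot and the scene stay as the last step left them, time stands still between calls to the robot, and variables do not carry over. Pictures are saved under pics/ and viewed, at most 10 in all, crops included, and the job is handed in when it is done.

Besides the shell and the picture viewer there is one more tool, called after "Request:" by a JSON object that holds its "fn" and its "kwargs", one argument or row to a line. carry_out: Moves the arm, as the interface text tells. Its arguments: {"type":"object","properties":{"deltas":{"type":"array","items":{"type":"object","properties":{"dp":{"type":"array","items":{"type":"number"}},"rotation":{"type":"array","items":{"type":"number"}},"hand":{"type":"number"}}}}},"required":["deltas"]}

```bash
mkdir -p pics; cat > h.py <<'E'
import numpy as np, cv2
from plant import robot
def cam(n):
    f=robot.grab_frame(n); F=f["img"].shape[0]/2/np.tan(np.radians(f["fovy"])/2)
    return f,F
def ray(f,F,rc):
    d=np.array([(rc[1]-f["cx"])/F,(rc[0]-f["cy"])/F,1.]); R=np.array(f["R"]);t=np.array(f["t"])
    return -R.T@t, R.T@d
def atz(f,F,rc,z):
    o,d=ray(f,F,rc); return o+d*(z-o[2])/d[2]
def proj(f,F,X):
    c=np.array(f["R"])@X+np.array(f["t"]); return np.array([f["cy"]+F*c[1]/c[2],f["cx"]+F*c[0]/c[2]])
E
python3 - <<'E'
from h import *
np.set_printoptions(precision=4,suppress=True)
for n in ("top","side"):
    f,F=cam(n); cv2.imwrite(f"pics/{n}0.png",f["img"][:,:,::-1]); print(n,F,f["cx"],f["cy"],ray(f,F,(f["cy"],f["cx"])))
    for l,z in (("dial_top",.081),("start_top",.07),("mid_stud",.06),("stone",.065),("drum_top",.227),("cup",.03),("pot",.04),("jar",.04),("tumbler",.05)):
        for r in robot.spot_in(n,l)[:2]: print(l,round(r["p"],2),np.array(r["centre"]),atz(f,F,r["centre"],z))
s=robot.sense(); print(s["t"],s["position"],s["tool_rot"],s["contact_force"],s["width"],robot.pinch_z)
E
```

```text
top 442.4634456638314 280.7723006809505 207.92262833070978 (array([ 0.4759, -0.0249,  1.0983]), array([ 0.0883,  0.0305, -0.9956]))
dial_top 0.83 [235.1 289.1] [ 0.5033 -0.0126  0.081 ]
start_top 0.64 [192.9 321.9] [ 0.6017 -0.0895  0.07  ]
start_top 0.62 [249.7 354.5] [ 0.4694 -0.1629  0.07  ]
mid_stud 0.58 [198.2 319.2] [ 0.5904 -0.0837  0.06  ]
mid_stud 0.22 [236.7 199.2] [0.501  0.1995 0.06  ]
stone 0.83 [212.2 330.5] [ 0.5568 -0.1094  0.065 ]
drum_top 0.69 [192.2 321.7] [ 0.5839 -0.0793  0.227 ]
cup 0.73 [237.1 197.8] [0.5008 0.2094 0.03  ]
pot 0.71 [270.2 424.5] [ 0.4208 -0.3298  0.04  ]
jar 0.8 [318.9 422.4] [ 0.3084 -0.3214  0.04  ]
jar 0.73 [235.8 198. ] [0.5037 0.2068 0.04  ]
tumbler 0.79 [192.5 322.9] [ 0.6051 -0.0932  0.05  ]
tumbler 0.29 [235.2 201.2] [0.5048 0.197  0.05  ]
side 500.58730421803364 284.0604869007355 206.384548049388 (array([0.1669, 0.7677, 1.0978]), array([ 0.2912, -0.5964, -0.748 ]))
dial_top 0.88 [224.6 299.5] [ 0.4984 -0.002   0.081 ]
start_top 0.74 [224.5 302.1] [ 0.4959 -0.0135  0.07  ]
mid_stud 0.75 [200.6 276.6] [ 0.5991 -0.0705  0.06  ]
drum_top 0.94 [200.2 275.5] [0.5324 0.0643 0.227 ]
drum_top 0.51 [168.3 367.1] [ 0.3722 -0.1273  0.227 ]
cup 0.95 [291.6 265.2] [0.5045 0.1913 0.03  ]
pot 0.59 [166.2 366.1] [ 0.4221 -0.3269  0.04  ]
jar 0.96 [180.3 404.5] [ 0.2996 -0.317   0.04  ]
jar 0.24 [224.7 295.9] [ 0.5206 -0.0286  0.04  ]
tumbler 0.98 [198.8 273.5] [ 0.6142 -0.0811  0.05  ]
1.0 [ 0.1544 -0.6314  0.2313] [[ 0.9714  0.2375  0.    ]
 [ 0.2375 -0.9714  0.    ]
 [ 0.      0.     -1.    ]] [-0.0831 -0.2886 -0.4886] 0.08542437335724222 0.0187
```

View pics/top0.png

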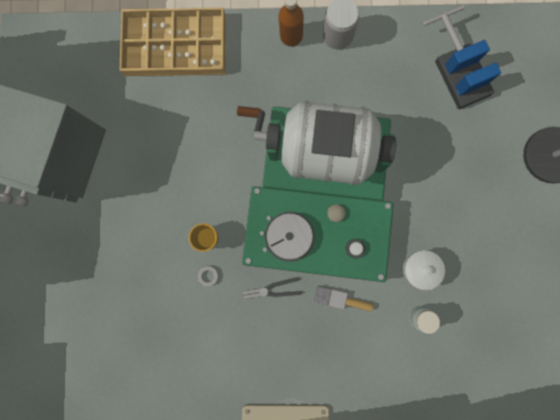

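View pics/side0.png

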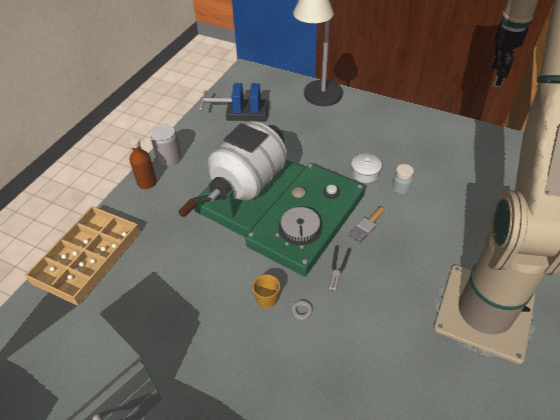

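Top view: dial at about (row 237, col 289), its pointer going to the lower left (col 271, row 245). Button (249, 356), stone (213, 337). The deck corners are near (189,256), (203,392), (280,382) and (266,244). I'll enlarge both views to refine these.

```bash
python3 - <<'E'
import cv2,numpy as np
a=cv2.imread("pics/top0.png")[180:290,235:400]; b=cv2.imread("pics/side0.png")[155:275,240:370]
a=cv2.resize(a,None,fx=4.8,fy=4.8,interpolation=cv2.INTER_CUBIC); b=cv2.resize(b,None,fx=4.8,fy=4.8,interpolation=cv2.INTER_CUBIC)
cv2.imwrite("pics/topc.png",a); cv2.imwrite("pics/sidec.png",b); print(a.shape,b.shape)
E
```

```text
(528, 792, 3) (576, 624, 3)
```

View pics/topc.png

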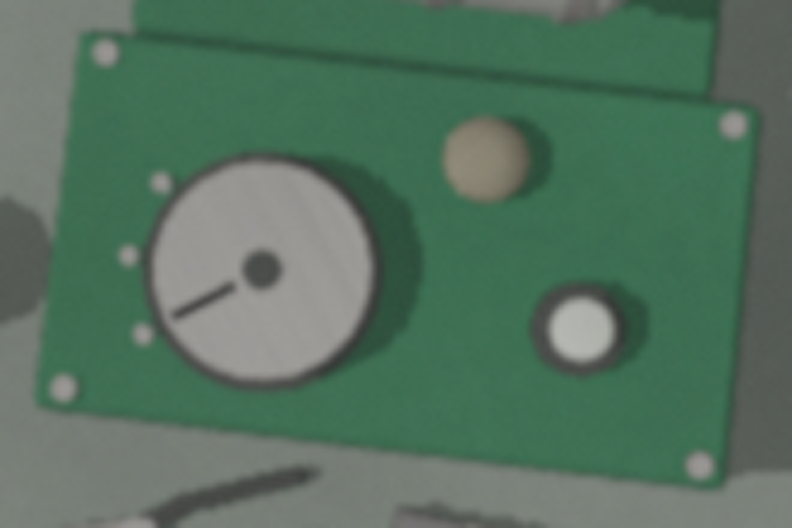

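View pics/sidec.png

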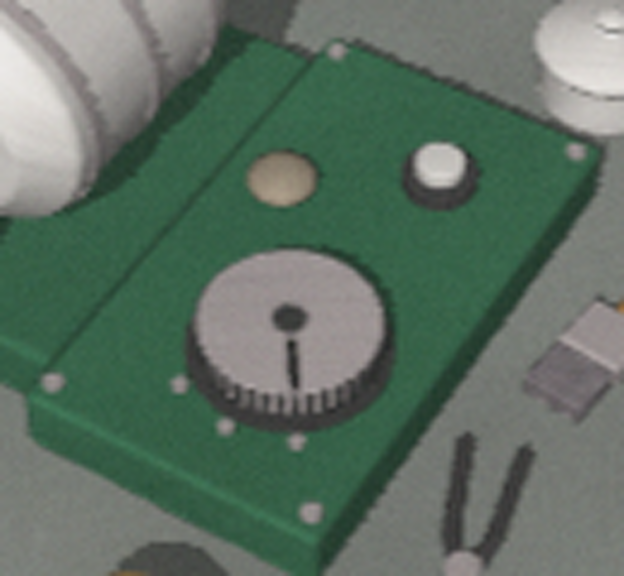

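Crops: dial centre at (262,270) in the top crop and (290,319) in the side crop. The button is at (581,329) and (439,165). The pointer aims near the first stud. Next I fit the tumbler's pose to both views.

```bash
cat > fit.py <<'E'
from h import *
from scipy.optimize import least_squares
np.set_printoptions(precision=4,suppress=True)
ang=np.radians([124,90,56]); st=[(-.110+.066*np.cos(a),.065+.066*np.sin(a),.058) for a in ang]
P=np.array([(-.110,.065,.081),*st,(0,.17,.055),(0,-.17,.055),(-.19,-.17,.055),(-.19,.17,.055)])
T=np.array([(262,270),(144,335),(129,256),(161,183),(82,33),(760,103),(722,488),(38,406)])
S=np.array([(290,319),(296,441),(226,427),(179,384),(30,402),(338,40),(600,152),(318,547)])
o={"top":(T+.5)/4.8-.5+[235,180],"side":(S+.5)/4.8-.5+[240,155]}
if __name__=="__main__":
    C={n:cam(n) for n in o}
    def W(p,X): c,s=np.cos(p[2]),np.sin(p[2]); return np.array([p[0]+c*X[0]-s*X[1],p[1]+s*X[0]+c*X[1],X[2]])
    def res(p,ns): return np.concatenate([proj(*C[n],W(p,X))[::-1]-o[n][i] for n in ns for i,X in enumerate(P)])
    for ns in (["top"],["side"],["top","side"]):
        r=least_squares(res,[.61,-.08,-.1],args=(ns,),loss="soft_l1"); print(ns,r.x); print(res(r.x,ns).reshape(-1,2).round(1).tolist())
        print("dial",W(r.x,(-.11,.065,.081)),"btn",W(r.x,(-.12,-.09,.07)),"stone?")
    f,F=C["top"]; bx=(np.array([581,329])+.5)/4.8-.5+[235,180]
    f2,F2=C["side"]; b2=(np.array([439,165])+.5)/4.8-.5+[240,155]
    o1,d1=ray(f,F,bx[::-1]);o2,d2=ray(f2,F2,b2[::-1])
    k=np.linalg.lstsq(np.c_[d1,-d2],o2-o1,rcond=None)[0]; print("btn tri",o1+d1*k[0],o2+d2*k[1])
    pt=(np.array([(262,270),(172,318)])+.5)/4.8-.5+[235,180]
    q=[atz(f,F,x[::-1],.081) for x in pt]; print("pointer ang deg",np.degrees(np.arctan2(*(q[1]-q[0])[1::-1])-r.x[2]))
E
python3 fit.py
```

```text
['top'] [ 0.6034 -0.0903 -0.1162]
[[0.1, -0.0], [-0.1, -0.3], [0.0, -0.0], [-0.1, 0.2], [-0.9, -1.2], [0.9, -0.3], [1.4, 0.6], [-1.3, 0.8]]
dial [ 0.5017 -0.013   0.081 ] btn [ 0.4738 -0.1658  0.07  ] stone?
['side'] [ 0.6019 -0.0901 -0.1253]
[[0.2, 0.6], [0.0, 0.5], [0.2, 0.3], [0.5, 0.5], [-2.0, -1.4], [-0.7, -1.3], [1.5, -0.7], [-0.2, 0.0]]
dial [ 0.5009 -0.0118  0.081 ] btn [ 0.4716 -0.1644  0.07  ] stone?
['top', 'side'] [ 0.6031 -0.0902 -0.1186]
[[-0.1, 0.0], [-0.4, -0.3], [-0.1, -0.0], [-0.2, 0.2], [-1.0, -1.3], [0.8, 0.0], [1.1, 0.9], [-1.6, 0.8], [0.1, 0.3], [0.1, 0.2], [0.3, 0.1], [0.5, 0.3], [-2.0, -1.4], [-1.4, -1.5], [0.9, -1.3], [0.0, -0.3]]
dial [ 0.5015 -0.0126  0.081 ] btn [ 0.4733 -0.1653  0.07  ] stone?
btn tri [ 0.473  -0.1654  0.0718] [ 0.4737 -0.1651  0.0718]
pointer ang deg 124.58295747293458
```

Request:
{"fn": "carry_out", "kwargs": {
  "deltas": [
    {"dp": [0.6, 0.6, 0], "rotation": [0, 0, 0], "hand": 0},
    {"dp": [0.6, 0.9, 0], "rotation": [0, 0, 0], "hand": 0},
    {"dp": [0.6, 0.9, 0], "rotation": [0, 0, 0], "hand": 0},
    {"dp": [0.6, 0.9, 0], "rotation": [0, 0, 0], "hand": 0},
    {"dp": [0.6, 0.9, 0], "rotation": [0, 0, 0], "hand": 0},
    {"dp": [0.6, 0.9, 0], "rotation": [0, 0, 0], "hand": 0},
    {"dp": [0.6, 0.9, 0], "rotation": [0, 0, 0], "hand": 0},
    {"dp": [0.6, 0.9, 0], "rotation": [0, 0, 0], "hand": 0},
    {"dp": [0.5, 0.9, 0], "rotation": [0, 0, 0], "hand": 0},
    {"dp": [0.5, 0.9, 0], "rotation": [0, 0, 0.4], "hand": 0},
    {"dp": [0.4, 0.9, 0], "rotation": [0, 0, 0], "hand": 0},
    {"dp": [0.1, 0.9, 0], "rotation": [0, 0, 0], "hand": 0}
  ]
}}

```text
t: 2.6
position: [0.471, -0.1046, 0.2315]
tool_rot: [[0.956, 0.292, 0.002], [0.292, -0.956, 0.0], [0.002, 0.001, -1.0]]
contact_force: [0.4, 0.1, -1.8]
width: -0.0002
grip_force: 0.0
```

Request:
{"fn": "carry_out", "kwargs": {
  "deltas": [
    {"dp": [0, 0.83, 0], "rotation": [0, 0, 0], "hand": 0},
    {"dp": [0, 0.83, 0], "rotation": [0, 0, 0], "hand": 0},
    {"dp": [0, 0, -0.9], "rotation": [0, 0, 0], "hand": 0},
    {"dp": [0, 0, -0.9], "rotation": [0, 0, 0], "hand": 0},
    {"dp": [0, 0, -0.6], "rotation": [0, 0, 0], "hand": 0},
    {"dp": [0, 0, -0.24], "rotation": [0, 0, 0], "hand": 0},
    {"dp": [0, 0, 0], "rotation": [0, 0, 0], "hand": 0},
    {"dp": [0, 0, 0], "rotation": [0, 0, 0], "hand": 0}
  ]
}}

```text
t: 3.6
position: [0.4704, -0.0235, 0.1004]
tool_rot: [[0.957, 0.291, 0.002], [0.291, -0.957, -0.0], [0.002, 0.001, -1.0]]
contact_force: [-0.5, -0.3, -0.4]
width: 0.0001
grip_force: 0.0
```

Request:
{"fn": "carry_out", "kwargs": {
  "deltas": [
    {"dp": [-0.05, 0, -0.2], "rotation": [0, 0, 0], "hand": 0},
    {"dp": [0, 0, -0.16], "rotation": [0, 0, 0], "hand": 0},
    {"dp": [0, 0, -0.06], "rotation": [0, 0, 0], "hand": 0},
    {"dp": [0, 0, 0], "rotation": [0, 0, 0], "hand": 0}
  ]
}}

```text
t: 4.1
position: [0.4667, -0.0235, 0.0782]
tool_rot: [[0.957, 0.291, -0.001], [0.291, -0.957, -0.0], [-0.001, -0.0, -1.0]]
contact_force: [-1.0, 1.2, 5.4]
width: 0.0001
grip_force: 2.7
```

```bash
python3 -c "
from h import *
for i in range(3): robot.grab_frame('top'); s=robot.sense(); print(s['t'],s['position'].round(4) if hasattr(s['position'],'round') else s['position'],s['contact_force'])"
```

```text
4.15 [ 0.4667 -0.0234  0.0783] [-0.71923597 -0.09492094  5.96250939]
4.2 [ 0.4667 -0.0235  0.0784] [-0.96437321 -0.17496999  5.20075606]
4.25 [ 0.4667 -0.0235  0.0784] [-1.58178864  0.25712731  5.01579138]
```

Request:
{"fn": "carry_out", "kwargs": {
  "deltas": [
    {"dp": [0, 0, -0.03], "rotation": [0, 0, 0], "hand": 0},
    {"dp": [0, 0, 0], "rotation": [0, 0, 0], "hand": 0},
    {"dp": [-0.02, 0.07, 0], "rotation": [0, 0, -0.7], "hand": 0},
    {"dp": [-0.01, 0.07, 0], "rotation": [0, 0, -0.7], "hand": 0},
    {"dp": [0, 0.07, 0], "rotation": [0, 0, -0.7], "hand": 0},
    {"dp": [0, 0, 0], "rotation": [0, 0, 0], "hand": 0}
  ]
}}

```text
t: 5.0
position: [0.4663, -0.0139, 0.0773]
tool_rot: [[1.0, 0.001, 0.002], [0.001, -1.0, -0.001], [0.002, 0.001, -1.0]]
contact_force: [-0.6, -3.5, 5.8]
width: 0.0004
grip_force: 3.0
```

```bash
cat > look.py <<'E'
import sys
from h import *
k=sys.argv[1]; out=[]
for n,(r0,r1,c0,c1) in {"top":(195,275,245,325),"side":(180,260,255,335)}.items():
    f,F=cam(n); out.append(cv2.resize(f["img"][r0:r1,c0:c1,::-1],None,fx=5,fy=5,interpolation=cv2.INTER_CUBIC))
cv2.imwrite(f"pics/{k}.png",np.hstack(out)); s=robot.sense(); print(s["t"],s["position"],s["contact_force"],s["ft_torque"])
E
python3 look.py d1
```

```text
5.1 [ 0.46627481 -0.01393215  0.07723367] [-0.08052676 -2.83985737  5.3055003 ] [-0.58528529 -0.03894375  0.02646543]
```

View pics/d1.png

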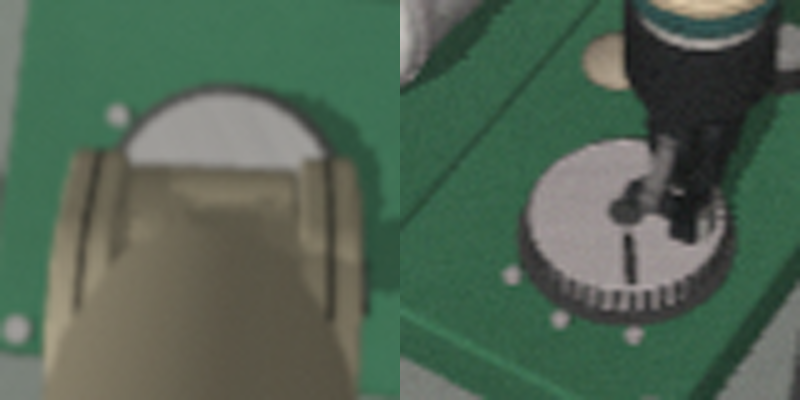

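The side view shows the pointer hardly moved (it ends near (632,282) in the crop), so the tip slipped at about 5.5 N. I'll press harder and carry on from here.

Request:
{"fn": "carry_out", "kwargs": {
  "deltas": [
    {"dp": [0, 0, -0.05], "rotation": [0, 0, 0], "hand": 0},
    {"dp": [0, 0, 0], "rotation": [0, 0, 0], "hand": 0}
  ]
}}

```text
t: 5.35
position: [0.4662, -0.0138, 0.0749]
tool_rot: [[1.0, 0.001, 0.002], [0.001, -1.0, -0.001], [0.002, 0.001, -1.0]]
contact_force: [-0.8, -1.5, 9.7]
width: -0.0
grip_force: 4.6
```

Request:
{"fn": "carry_out", "kwargs": {
  "deltas": [
    {"dp": [0, 0.035, 0], "rotation": [0, 0, -0.35], "hand": 0},
    {"dp": [0, 0.035, 0], "rotation": [0, 0, -0.35], "hand": 0},
    {"dp": [0, 0, 0], "rotation": [0, 0, 0], "hand": 0}
  ]
}}

```text
t: 5.72
position: [0.4663, -0.0103, 0.075]
tool_rot: [[0.995, -0.097, 0.002], [-0.097, -0.995, -0.001], [0.002, 0.001, -1.0]]
contact_force: [-1.0, -1.7, 9.6]
width: -0.0001
grip_force: 5.0
```

```bash
cat > ptr.py <<'E'
import sys
from h import *
# pointer angle from side view: rectify dial top onto a metric plane, find darkest radial line
f,F=cam("side"); g=cv2.cvtColor(f["img"],cv2.COLOR_RGB2GRAY).astype(np.float32)
z=.081-float(sys.argv[1]); yaw=-.1186; best=[]
for a in np.radians(np.arange(70,140,1.)):
    v=[]
    for r in np.arange(.016,.040,.002):
        q=proj(f,F,np.array([.5015+r*np.cos(a+yaw),-.0126+r*np.sin(a+yaw),z])); v.append(cv2.getRectSubPix(g,(1,1),(float(q[1]),float(q[0])))[0,0])
    best.append((np.mean(v),np.degrees(a)))
best.sort(); b=np.mean([x[1] for x in best[:3]]); print("pointer deg",b,"dial rad",np.radians(124.4-b),best[:4],best[30][0])
s=robot.sense(); print(s["t"],np.array(s["position"]).round(4),np.array(s["contact_force"]).round(2))
E
python3 ptr.py .004
```

```text
pointer deg 116.0 dial rad 0.14660765716752377 [(np.float32(58.454716), np.float64(116.00000000000001)), (np.float32(59.886463), np.float64(117.0)), (np.float32(63.43015), np.float64(115.0)), (np.float32(63.948048), np.float64(118.00000000000001))] 145.10371
5.775 [ 0.4663 -0.0103  0.0751] [-1.07 -2.29 10.04]
```

The dial now reads about 0.15 rad and is following the tip at about 10 N.

Request:
{"fn": "carry_out", "kwargs": {
  "deltas": [
    {"dp": [0.005, 0.06, 0], "rotation": [0, 0, -0.6], "hand": 0},
    {"dp": [0.01, 0.06, 0], "rotation": [0, 0, -0.6], "hand": 0},
    {"dp": [0.02, 0.06, 0], "rotation": [0, 0, -0.6], "hand": 0},
    {"dp": [0.02, 0.05, 0], "rotation": [0, 0, -0.6], "hand": 0},
    {"dp": [0, 0, 0], "rotation": [0, 0, 0], "hand": 0}
  ]
}}

```text
t: 6.4
position: [0.4696, 0.002, 0.0751]
tool_rot: [[0.908, -0.418, 0.003], [-0.418, -0.908, -0.0], [0.003, -0.001, -1.0]]
contact_force: [0.1, -0.7, 9.8]
width: 0.0003
grip_force: 4.9
```

```bash
python3 ptr.py .0045
```

```text
pointer deg 97.0 dial rad 0.4782202150464464 [(np.float32(51.37257), np.float64(97.0)), (np.float32(52.451996), np.float64(96.00000000000001)), (np.float32(54.701664), np.float64(98.0)), (np.float32(57.583508), np.float64(95.0))] 141.73402
6.45 [0.4696 0.002  0.0751] [-0.1  -0.75  9.97]
```

Request:
{"fn": "carry_out", "kwargs": {
  "deltas": [
    {"dp": [0.02, 0.04, 0], "rotation": [0, 0, -0.45], "hand": 0},
    {"dp": [0.02, 0.035, 0], "rotation": [0, 0, -0.4], "hand": 0},
    {"dp": [0, 0, 0], "rotation": [0, 0, 0], "hand": 0}
  ]
}}

```text
t: 6.82
position: [0.4718, 0.0062, 0.0751]
tool_rot: [[0.853, -0.522, 0.003], [-0.522, -0.853, 0.0], [0.003, -0.002, -1.0]]
contact_force: [0.8, 0.5, 9.3]
width: 0.0003
grip_force: 4.8
```

```bash
python3 ptr.py .0045
```

```text
pointer deg 89.0 dial rad 0.6178465552059927 [(np.float32(48.9487), np.float64(89.0)), (np.float32(50.669025), np.float64(88.0)), (np.float32(51.03539), np.float64(90.0)), (np.float32(55.96028), np.float64(87.0))] 124.003
6.875 [0.4718 0.0062 0.0751] [-0.23  0.31 10.06]
```

Pointer at 89°, so the dial is in the middle notch. I'll lift straight up.

Request:
{"fn": "carry_out", "kwargs": {
  "deltas": [
    {"dp": [0, 0, 0.2], "rotation": [0, 0, 0], "hand": 0},
    {"dp": [0, 0, 0.6], "rotation": [0, 0, 0], "hand": 0},
    {"dp": [0, 0, 0.4], "rotation": [0, 0, 0], "hand": 0},
    {"dp": [0, 0, 0], "rotation": [0, 0, 0], "hand": 0}
  ]
}}

```text
t: 7.38
position: [0.4709, 0.0059, 0.1354]
tool_rot: [[0.853, -0.522, 0.003], [-0.522, -0.853, 0.0], [0.002, -0.001, -1.0]]
contact_force: [-0.7, -0.6, 0.6]
width: -0.0001
grip_force: 0.0
```

```bash
python3 ptr.py 0
```

```text
pointer deg 87.0 dial rad 0.6527531402458794 [(np.float32(52.47763), np.float64(87.0)), (np.float32(53.922222), np.float64(88.0)), (np.float32(54.64133), np.float64(86.0)), (np.float32(58.842587), np.float64(89.0))] 146.10204
7.425 [0.4702 0.006  0.1345] [-0.44 -0.52  0.17]
```

Request:
{"fn": "carry_out", "kwargs": {
  "deltas": [
    {"dp": [0.05, -0.9, 0], "rotation": [0, 0, 0.5], "hand": 0},
    {"dp": [0, -0.9, 0], "rotation": [0, 0, 0.8], "hand": 0},
    {"dp": [0, -0.9, 0], "rotation": [0, 0, 0.8], "hand": 0},
    {"dp": [0, -0.72, 0], "rotation": [0, 0, 0.8], "hand": 0},
    {"dp": [0, 0, -0.6], "rotation": [0, 0, 0], "hand": 0},
    {"dp": [0, 0, -0.4], "rotation": [0, 0, 0], "hand": 0},
    {"dp": [0, 0, 0], "rotation": [0, 0, 0], "hand": 0},
    {"dp": [0, 0, 0], "rotation": [0, 0, 0], "hand": 0}
  ]
}}

```text
t: 8.43
position: [0.4726, -0.165, 0.0842]
tool_rot: [[0.99, -0.144, -0.0], [-0.144, -0.99, 0.0], [-0.0, -0.0, -1.0]]
contact_force: [0.9, 0.3, 0.1]
width: -0.0001
grip_force: 0.0
```

Next I press in steps, from about 0.084 down past the 0.072 top.

Request:
{"fn": "carry_out", "kwargs": {
  "deltas": [
    {"dp": [0, 0, -0.16], "rotation": [0, 0, 0], "hand": 0},
    {"dp": [0, 0, -0.08], "rotation": [0, 0, 0], "hand": 0},
    {"dp": [0, 0, -0.06], "rotation": [0, 0, 0], "hand": 0},
    {"dp": [0, 0, 0], "rotation": [0, 0, 0], "hand": 0}
  ]
}}

```text
t: 8.93
position: [0.4736, -0.1653, 0.0709]
tool_rot: [[0.99, -0.144, 0.002], [-0.144, -0.99, -0.0], [0.002, 0.0, -1.0]]
contact_force: [-0.3, 1.3, 16.3]
width: -0.0001
grip_force: 8.1
```

Request:
{"fn": "carry_out", "kwargs": {
  "deltas": [
    {"dp": [0, 0, 0.04], "rotation": [0, 0, 0], "hand": 0},
    {"dp": [0, 0, 0], "rotation": [0, 0, 0], "hand": 0}
  ]
}}

```text
t: 9.18
position: [0.4735, -0.1653, 0.0719]
tool_rot: [[0.99, -0.144, 0.002], [-0.144, -0.99, -0.0], [0.002, 0.0, -1.0]]
contact_force: [1.0, -0.4, 4.0]
width: -0.0003
grip_force: 2.2
```

Request:
{"fn": "carry_out", "kwargs": {
  "deltas": [
    {"dp": [0, 0, 0.04], "rotation": [0, 0, 0], "hand": 0},
    {"dp": [0, 0, 0], "rotation": [0, 0, 0], "hand": 0}
  ]
}}

```text
t: 9.43
position: [0.4735, -0.1653, 0.0735]
tool_rot: [[0.99, -0.144, 0.002], [-0.144, -0.99, -0.0], [0.002, 0.0, -1.0]]
contact_force: [2.0, -0.3, 3.3]
width: 0.0
grip_force: 1.7
```

Request:
{"fn": "carry_out", "kwargs": {
  "deltas": [
    {"dp": [0, 0, 0.04], "rotation": [0, 0, 0], "hand": 0},
    {"dp": [0, 0, 0], "rotation": [0, 0, 0], "hand": 0}
  ]
}}

```text
t: 9.68
position: [0.4725, -0.1652, 0.0753]
tool_rot: [[0.99, -0.144, -0.0], [-0.144, -0.99, -0.0], [-0.0, 0.0, -1.0]]
contact_force: [1.7, 0.5, 1.8]
width: 0.0001
grip_force: 1.2
```

Request:
{"fn": "carry_out", "kwargs": {
  "deltas": [
    {"dp": [0, 0, 0.04], "rotation": [0, 0, 0], "hand": 0},
    {"dp": [0, 0, 0], "rotation": [0, 0, 0], "hand": 0}
  ]
}}

```text
t: 9.93
position: [0.4716, -0.165, 0.0771]
tool_rot: [[0.99, -0.144, -0.002], [-0.144, -0.99, 0.001], [-0.002, -0.0, -1.0]]
contact_force: [-0.4, 1.1, -0.4]
width: -0.0003
grip_force: 0.7
```

The spring acts from 0.077 to a hard stop at 0.071, which is the full 6 mm, so the button was pressed all the way in. I'll retreat and check.

Request:
{"fn": "carry_out", "kwargs": {
  "deltas": [
    {"dp": [0, 0, 0.6], "rotation": [0, 0, 0], "hand": 0},
    {"dp": [0, 0, 0.9], "rotation": [0, 0, 0], "hand": 0},
    {"dp": [-0.5, -0.5, 0.9], "rotation": [0, 0, 0], "hand": 0},
    {"dp": [0, 0, 0], "rotation": [0, 0, 0], "hand": 0},
    {"dp": [0, 0, 0], "rotation": [0, 0, 0], "hand": 0}
  ]
}}

```text
t: 10.55
position: [0.447, -0.1895, 0.1968]
tool_rot: [[0.99, -0.144, -0.001], [-0.144, -0.99, 0.001], [-0.001, -0.001, -1.0]]
contact_force: [0.5, -0.1, 0.6]
width: 0.0
grip_force: 0.0
```

```bash
python3 ptr.py 0; python3 look.py end
```

```text
pointer deg 87.0 dial rad 0.6527531402458794 [(np.float32(52.453823), np.float64(87.0)), (np.float32(53.9363), np.float64(88.0)), (np.float32(54.587597), np.float64(86.0)), (np.float32(58.995464), np.float64(89.0))] 146.73982
10.6 [ 0.447  -0.1891  0.1962] [-0.12  0.65 -0.61]
10.7 [ 0.44716426 -0.18909757  0.19599448] [-0.26534449  0.58894244 -0.72645403] [-0.02574593 -0.01607299  0.01250488]
```

View pics/end.png

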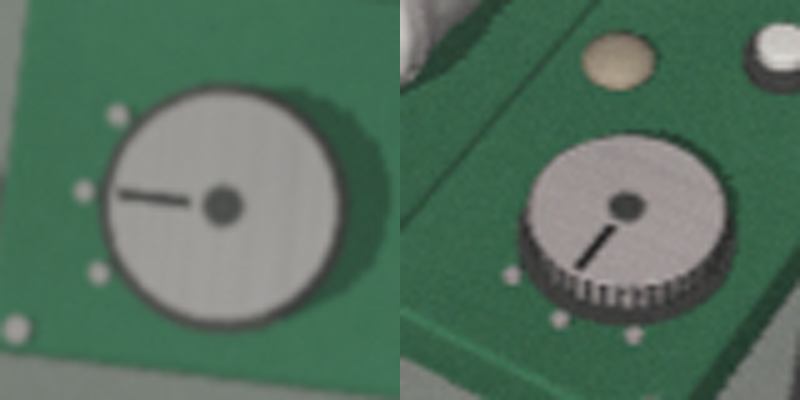

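In the top crop the pointer runs from (189,202) to (119,194), straight at the middle stud (84,191). The button and stone look unmoved, so I'm handing in.

```bash
python3 -c "
from plant import robot
print(robot.hand_in())"
```

```text
the job is handed in; nothing more can be done
None
```

I turned the dial to the middle notch, pressed the start button to its hard stop and let it back out, and handed in the job at about 10.7 s; `hand_in()` returned no verdict.

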